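# Unclamp the drilled brush head and tray it

### The arm

A 6-joint arm with a two-finger parallel gripper is mounted at the origin on the work surface. World frame = base frame: x ahead of the robot, y to its left, z up, the work surface at z = 0. Lengths are in m, angles in rad, forces in N, time in s.
With the tool pointing down it reaches from about 0.325 to 0.775 m from the base axis. Payload 5.5 kg.
Tool frame: the origin (TCP) lies midway between the tips of the shut fingers; the grasp point (between the pads) lies 19 mm behind it; z points along the fingers, x is the direction in which the jaws open and shut, and the axes are right-handed (so a half turn about z gives the same grasp; the last joint's range is limited). The gripper opens to 88 mm and grips with 3 to 60 N. Pads are 20 mm wide; open, the fingers measure 115 mm over their backs; the gripper's body (75 mm by 178 mm) begins 61 mm behind the grasp point.
Start: joints at [1.077, 0.091, 1.231, -0, 1.82, -0.057], TCP at [0.254, 0.544, 0.194] pointing down, gripper open.
Joint ranges: [-2.87, 2.87], [-0.86, 2.18], [0.17, 2.46], [-1.51, 4.65], [0.06, 2.69], [-2.65, 2.65]. Speed limits (rad/s): [2.57, 2.57, 3.01, 3.14, 3.14, 3.14].

### API

Orientations are given as a unit quaternion [w, x, y, z].
In Python, from cell import move_ptp, line_to, move_joints, command_gripper, dwell, solve_ik, read_state, capture, camera_params, MotionError, sign_off gives the robot as it stands. Calls block until the motion is done:
- move_ptp(position, orientation): joint-space move of the TCP to a pose.
- line_to(position, rate=0.15, rotation=None): straight line of the TCP; rotation=None keeps the orientation; rate is the mean speed in m/s.
- move_joints(angles): joint-space move.
- command_gripper(opening): finger opening in m; the grip force is fixed at half the most; returns when the fingers have stopped.
- dwell(seconds).
- solve_ik(position, orientation): joint angles nearest the present ones, or None.
- read_state(): the state.
- capture(name): name is "scene" or "top"; returns (picture, depth): 384x512x3 uint8, red, green, blue; 384x512 float32, m along the optical axis (not along the pixel's ray), 0 where there is no reading.
- camera_params(name): a dict with "camera_matrix" (3x3 intrinsics, pixels), "k1" (the pictures are not rectified: a ray, as slopes to the right and down, at radius r is drawn at 1 + k1 r^2 times it, then the intrinsics apply), "rvec" (rotation vector, rad) and "tvec" (3), from world to camera coordinates, as OpenCV has them. Camera axes: x right, y down, z forward; pixel columns grow to the right and rows downward; lengths in m; the calibration is good to about 2 mm. A picture is of the moment at which its call begins. camera_params takes no time and is no camera call.
A pose or a line that the arm cannot do raises MotionError and nothing moves.
- sign_off(): hands the job in, once; it reports no verdict.
The state is a dict: "clock": time; "qpos": joint angles; "qd": joint speeds; "joint_efforts": joint torques, N m; "tcp_pos": TCP position; "orientation": TCP orientation; "ft_force": force on the tool from outside, world axes, zero at the start; "moment": the same for the moment, N m; "width": finger opening in m.
Only numpy, scipy, OpenCV 4.12 (cv2) and the standard library are available. Lean on these libraries where they do the work, as an engineer would, in place of code of your own. Each camera call takes 0.05 s, during which the arm holds its last target. There are 200 camera calls.

### The job

The drilled wooden brush head in the bench vise is finished. Pull the vise's sliding jaw all the way open by its upright grip and leave it open, then lift the brush head out and set it down gently, upright with its holes up, on the free half of the cardboard tray that already holds two drilled heads.

Things in the scene. Friction and masses are not known exactly. Their poses are not given: they have to be found in the camera images.
- jaw (a joint): opening of the vise's sliding jaw in m: 0 closed on the brush head, 0.050 fully open at its stop. It slides level along -x of jaw_grip (roughly towards the robot) against about 4 N friction and stays where left. Closed, a steel lip on it (36 mm wide, top 81 mm above the table) reaches 8 mm over the brush head's edge, so the head cannot be lifted straight out.
- jaw_grip (a point): grip point, moving with the jaw, on the axis of its upright round steel post (18 mm thick, 23 mm cap on top), 84 mm above the table; post spans 56 to 108 mm. x points to the brush head, whose centre is 85 mm off when closed; z up. Both jaws 36 mm wide (y); fixed jaw beyond the head, 70 mm high. Bed 44 mm wide, top at 32 mm; foot plate 80 mm wide, 12 mm high.
- part_center (a point): centre (half-way up) of the brush head in the vise: pale wooden block, 36 mm along its x (clamped way), 56 mm along its y, 40 mm high, about 60 g, 3 rows of 5 dark holes in its top; z up. Starts square to the vise on its bed, centre 52 mm above the table; its y ends stick out 8 to 12 mm past the jaws, free for fingers. Similar heads lie in the tray, a darker undrilled one on the table.
- tray_free (a point): middle of the free half of the tray that holds the drilled heads, on its floor, 4 mm above the table. Fixed brown cardboard tray, 240 mm along its x, 160 mm along y, open top, walls 4 mm thick, 30 mm high; z up. Free floor: 76 mm to -x and to either side; the heads (40 mm high) begin about 80 mm to +x. An identical tray with wire brushes stands beside it; which is left or right changes.
Mind the look-alikes: they are no part of the job. Leave any turquoise look-alike of the part that bears part_center alone.

How it is judged:
By the outcome, as a careful person would: the job done as asked, in the order asked, and still so for the second after the job is handed in, with the robot touching nothing.
It also fails if it takes over 45 s, if anything falls off the work surface, if the arm or the gripper's body presses on something with over 40 N, if the wrist force passes 120 N, or if a joint passes its speed limit or range.

## Working session

There is one attempt and no reset: what is moved stays moved. The work goes in short steps, each a Python script; the robot and the scene stay as the last script left them, time stands still between calls to the robot, and variables do not carry over. Pictures are saved under pics/ and viewed, about 8 in all and at most 12, crops included, and the job is handed in when it is done.

```bash
mkdir -p pics
cat > h.py <<'E'
import numpy as np, cv2
from cell import *
def cam(n):
    p=camera_params(n); R,_=cv2.Rodrigues(np.array(p["rvec"],float)); return np.array(p["camera_matrix"]),p["k1"],R,np.array(p["tvec"],float).ravel()
def ray(n,uv):
    K,k,R,t=cam(n); d=cv2.undistortPoints(np.array(uv,float).reshape(-1,1,2),K,np.array([k,0,0,0.])).reshape(-1,2)
    return np.c_[d,np.ones(len(d))]@R, -R.T@t
def at_z(n,uv,z):
    d,c=ray(n,uv); return c+d*((np.asarray(z)-c[2])/d[:,2])[:,None]
def cloud(n,D):
    h,w=D.shape; v,u=np.mgrid[:h,:w]; d,c=ray(n,np.c_[u.ravel(),v.ravel()]); P=c+d*D.reshape(-1,1); P[D.ravel()==0]=np.nan; return P.reshape(h,w,3)
def save(name,img,s=1):
    cv2.imwrite("pics/"+name,cv2.resize(img[:,:,::-1],None,fx=s,fy=s,interpolation=cv2.INTER_CUBIC))
E
python3 - <<'E'
from h import *
for n in("scene","top"):
    I,D=capture(n); np.savez(n+".npz",I=I,D=D); save(n+"0.png",I,1.5); print(n,cam(n)[2:],(D>0).mean())
print(read_state())
E
```

```text
scene (array([[ 0.60920622,  0.79300814, -0.00242425],
       [ 0.68024345, -0.5241443 , -0.51238813],
       [-0.40759861,  0.31050095, -0.85875056]]), array([-0.30828715, -0.33388463,  1.19238106])) 0.9959971110026041
top (array([[ 0.02761417, -0.99939998,  0.02090795],
       [-0.99026214, -0.03020476, -0.1358991 ],
       [ 0.13644908, -0.01695161, -0.99050204]]), array([-0.04857831,  0.52113342,  0.96760466])) 0.9961039225260416
{'clock': 0.1, 'qpos': array([ 1.07730988e+00,  9.17891085e-02,  1.23175177e+00,  5.99903957e-06,
        1.81980962e+00, -5.67020366e-02]), 'qd': array([-0.00167906, -0.00446205, -0.00202696,  0.0021754 , -0.00028351,
        0.00027999]), 'joint_efforts': array([ 2.68696116e-03, -4.47860205e+01, -4.07567275e+01,  7.01290858e-02,
        2.85110611e-02, -9.49030823e-05]), 'tcp_pos': array([0.25366764, 0.54339102, 0.19342442]), 'orientation': array([ 4.26765263e-04,  8.43512158e-01,  5.37109362e-01, -7.68363477e-04]), 'ft_force': array([ 0.29534781, -0.18210982,  0.14974611]), 'moment': array([0.0150319 , 0.00673643, 0.0074142 ]), 'width': 0.08772544481662871}
```

View pics/scene0.png

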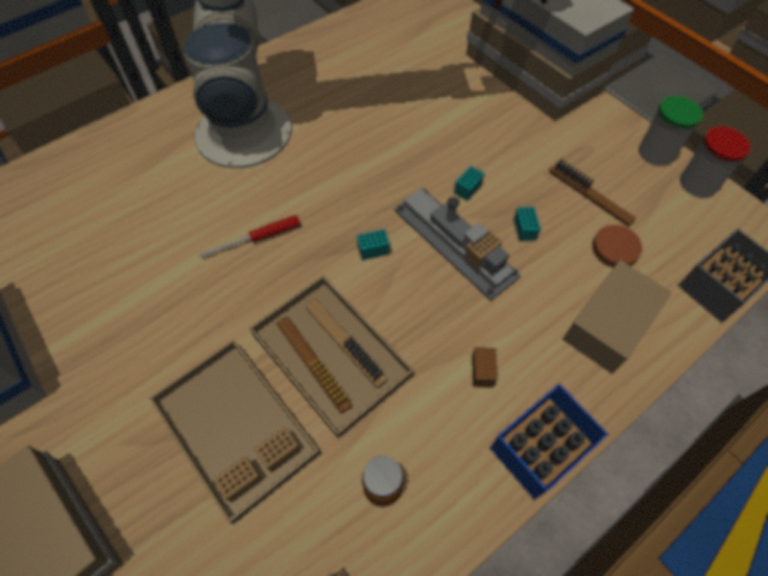

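View pics/top0.png

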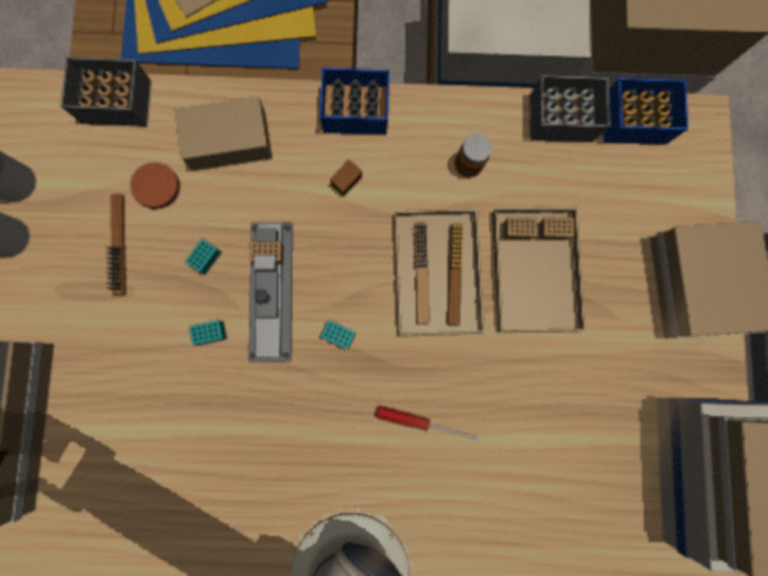

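Both views show the vise, with the clamped head at scene (487,247) and top (265,250), and its post at scene (452,207) and top (262,295). The target tray, with two drilled heads at one end, is at top (537,270), and the tray with wire brushes is beside it at (437,272).
Look-alikes: turquoise heads at top (203,256), (207,333) and (338,334); a brown undrilled head at (346,178); heads in the tray at (521,228) and (558,228). I choose the pale drilled one in the vise and check it in one close crop.

Run:
```python
from h import *
T=np.load("top.npz"); S=np.load("scene.npz")
a=T["I"][140:250,155:205]; b=S["I"][115:205,255:355]
a=cv2.resize(a,None,fx=5,fy=5,interpolation=cv2.INTER_CUBIC); b=cv2.resize(b,None,fx=4.5,fy=4.5,interpolation=cv2.INTER_CUBIC)
o=np.zeros((550,710,3),np.uint8); o[:,:250]=a; o[:405,255:705]=b; save("crop.png",o)
P=cloud("top",T["D"])
for n,(u,v) in dict(head=(265,250),lip=(265,263),post=(262,295),traymid=(537,290),tcp_tr1=(497,212)).items(): print(n,P[int(v/1.5),int(u/1.5)].round(4))
K,k,R,t=cam("top")
for n in("top","scene"):
    K,k,R,t=cam(n); print(n,cv2.projectPoints(np.array([[.254,.544,.194],[0,0,0.3]]),cv2.Rodrigues(R)[0],t,K,np.array([k,0,0,0.]))[0].reshape(-1,2))
# height-based: tray wall, vise top regions
Z=P[:,:,2]; print(np.nanmedian(Z[200:230,250:320]))
m=(Z>0.064)&(Z<0.079); m[:140]=0; m[250:]=0; m[:,:155]=0; m[:,205:]=0
print("z map vise col 177:",[(v,*P[v,177].round(3)) for v in range(146,244,3)])
```

```text
head [0.5777 0.1753 0.0701]
lip [0.5511 0.172  0.0796]
post [0.4914 0.1695 0.1026]
traymid [ 0.5275 -0.3449  0.0046]
tcp_tr1 [ 0.6735 -0.2598  0.0311]
top [[ -9.06973581 291.76217709]
 [228.87733891 447.0458463 ]]
scene [[345.43909     10.1976608 ]
 [138.28505625   3.2212936 ]]
0.0024685487416615803
z map vise col 177: [(146, np.float64(0.652), np.float64(0.19), np.float64(0.001)), (149, np.float64(0.641), np.float64(0.187), np.float64(0.009)), (152, np.float64(0.618), np.float64(0.175), np.float64(0.068)), (155, np.float64(0.608), np.float64(0.174), np.float64(0.071)), (158, np.float64(0.6), np.float64(0.174), np.float64(0.07)), (161, np.float64(0.592), np.float64(0.174), np.float64(0.068)), (164, np.float64(0.583), np.float64(0.172), np.float64(0.074)), (167, np.float64(0.574), np.float64(0.171), np.float64(0.076)), (170, np.float64(0.566), np.float64(0.171), np.float64(0.075)), (173, np.float64(0.556), np.float64(0.169), np.float64(0.081)), (176, np.float64(0.548), np.float64(0.168), np.float64(0.083)), (179, np.float64(0.54), np.float64(0.168), np.float64(0.083)), (182, np.float6
[... 621 characters left out ...]
 (212, np.float64(0.454), np.float64(0.169), np.float64(0.05)), (215, np.float64(0.446), np.float64(0.172), np.float64(0.032)), (218, np.float64(0.438), np.float64(0.172), np.float64(0.033)), (221, np.float64(0.43), np.float64(0.172), np.float64(0.028)), (224, np.float64(0.421), np.float64(0.171), np.float64(0.032)), (227, np.float64(0.413), np.float64(0.171), np.float64(0.03)), (230, np.float64(0.405), np.float64(0.171), np.float64(0.029)), (233, np.float64(0.397), np.float64(0.169), np.float64(0.034)), (236, np.float64(0.388), np.float64(0.169), np.float64(0.03)), (239, np.float64(0.38), np.float64(0.172), np.float64(0.011)), (242, np.float64(0.372), np.float64(0.174), np.float64(-0.001))]
```

View pics/crop.png

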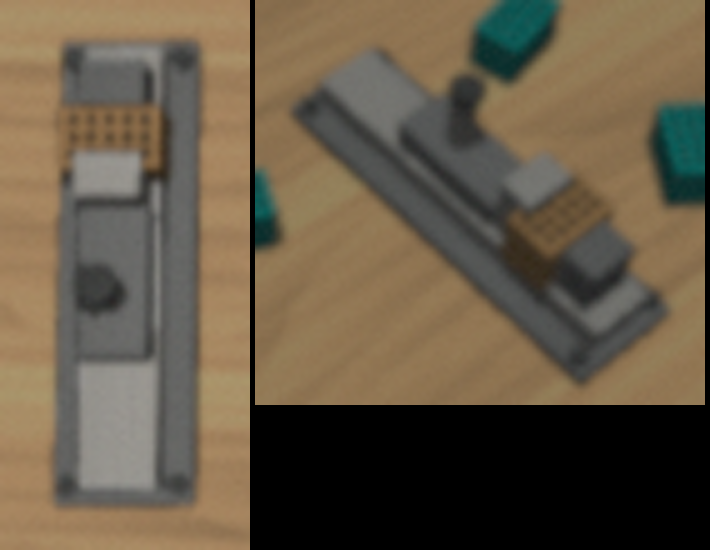

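The crop confirms it: a pale drilled head under the light steel lip, its top's corners at crop (60,105), (163,105) and (166,178), with the post cap at (97,287). Foot corners are (65,42), (200,42), (195,505) and (55,505).

Run:
```python
from h import *
f=lambda L:[(155+(u+.5)/5-.5,140+(v+.5)/5-.5) for u,v in L]
g=lambda L:[((u+.5)/1.5-.5,(v+.5)/1.5-.5) for u,v in L]
F=at_z("top",f([(65,42),(200,42),(195,505),(55,505)]),.012); print("foot",F.round(4)[:,:2].tolist(),F.mean(0).round(4))
ax=(F[0]+F[1]-F[2]-F[3])[:2]; print("yaw foot",np.degrees(np.arctan2(ax[1],ax[0])))
H=at_z("top",f([(60,105),(163,105),(166,178),(62,178)]),.072); print("head",H.round(4)[:,:2].tolist(),H.mean(0).round(4))
C=at_z("top",f([(97,287)]),.106); print("cap",C)
T=at_z("top",g([(492,209),(577,209),(582,331),(497,331)]),.030); print("tray",T.round(4)[:,:2].tolist(),T.mean(0).round(4))
ax=(T[0]+T[1]-T[2]-T[3])[:2]; print("yaw tray",np.degrees(np.arctan2(ax[1],ax[0])))
s=lambda L:[(255+(u-255+.5)/4.5-.5,115+(v+.5)/4.5-.5) for u,v in L]
print("scene cap",at_z("scene",s([(466,91)]),.108))
print("scene head", at_z("scene",s([(611,208),(548,178),(507,228),(560,253)]),.072).round(4))
print("scene tray",at_z("scene",g([(152,399),(233,344),(320,452),(232,520)]),.030).round(4))
# depth-segmented head top & lip
d=np.load("top.npz");P=cloud("top",d["D"]);I=d["I"].astype(int)
```

```text
foot [[0.6419, 0.2142], [0.6446, 0.1358], [0.3769, 0.1254], [0.3748, 0.2039]] [0.5096 0.1698 0.012 ]
yaw foot 2.2181793178834126
head [[0.5915, 0.2012], [0.5933, 0.1453], [0.5529, 0.1415], [0.5511, 0.1977]] [0.5722 0.1714 0.072 ]
cap [[0.48837813 0.16864992 0.106     ]]
tray [[0.679, -0.2509], [0.6843, -0.4161], [0.4483, -0.4201], [0.4436, -0.2599]] [ 0.5638 -0.3367  0.03  ]
yaw tray 1.5844884597019981
scene cap [[0.49358015 0.16367455 0.108     ]]
scene head [[0.5916 0.1957 0.072 ]
 [0.5531 0.1811 0.072 ]
 [0.5649 0.1377 0.072 ]
 [0.5966 0.1502 0.072 ]]
scene tray [[ 0.4587 -0.4253  0.03  ]
 [ 0.4539 -0.2745  0.03  ]
 [ 0.6883 -0.2589  0.03  ]
 [ 0.6919 -0.4127  0.03  ]]
```

```bash
cat >> h.py <<'E'
def q(a): a=np.radians(a)/2; return [0,np.cos(a),np.sin(a),0]
def st(m):
    s=read_state(); print(m,round(s["clock"],2),s["tcp_pos"].round(4),"F",s["ft_force"].round(1),"w",round(s["width"],4))
E
python3 - <<'E'
from h import *
Y=2.2; u=np.array([np.cos(np.radians(Y)),np.sin(np.radians(Y)),0])
p=np.array([.490,.167,.067])
move_ptp(p+[0,0,.08],q(90+Y)); line_to(p,.1); st("down")
command_gripper(0.0); st("grip")
line_to(p-.052*u,.05); st("pulled")
dwell(.2); st("x")
command_gripper(.08); st("rel")
line_to(p-.052*u+[0,0,.11],.2); 
move_ptp([.38,.0,.25],q(60)); st("clear")
o=[]
for n in("top","scene"):
    I,D=capture(n); np.savez(n+"1.npz",I=I,D=D); o.append(I)
a=cv2.resize(o[0][140:250,155:205],None,fx=5,fy=5,interpolation=cv2.INTER_CUBIC); b=cv2.resize(o[1][115:205,255:355],None,fx=4.5,fy=4.5,interpolation=cv2.INTER_CUBIC)
c=np.zeros((550,710,3),np.uint8); c[:,:250]=a; c[:405,255:705]=b; save("crop1.png",c)
E
```

```text
down 2.69 [0.4905 0.1671 0.0679] F [ 0.2  0.2 -0.1] w 0.0877
grip 3.73 [0.4899 0.1694 0.067 ] F [ 0.6  7.3 -1.6] w 0.0221
pulled 4.92 [0.44   0.1675 0.067 ] F [ 9.7  9.2 -5.8] w 0.0219
x 5.12 [0.44   0.1675 0.067 ] F [ 9.1 10.3 -6.4] w 0.0218
rel 6.12 [0.438 0.165 0.067] F [-0.1 -0.3  0.2] w 0.0798
clear 7.61 [0.3801 0.0004 0.2486] F [-0.1  0.4  0.1] w 0.0799
```

View pics/crop1.png

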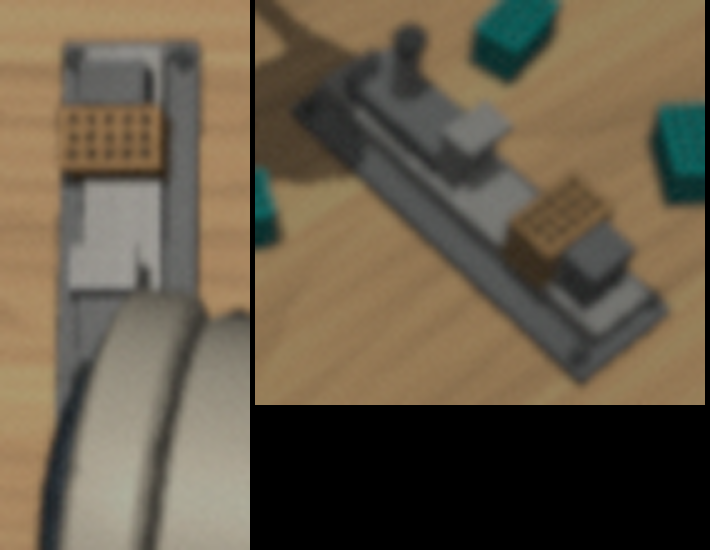

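The jaw's lip is now well clear of the head, at top crop (100,290). In the scene view the cap moved from (466,91) to (408,40). I check the travel and the head's centre in numbers, then pick.

Run:
```python
from h import *
f=lambda L:[(155+(u+.5)/5-.5,140+(v+.5)/5-.5) for u,v in L]
s=lambda L:[(255+(u-255+.5)/4.5-.5,115+(v+.5)/4.5-.5) for u,v in L]
A=at_z("scene",s([(466,91),(408,40)]),.108); print("cap travel",A.round(4),np.linalg.norm(A[1]-A[0]))
H=at_z("top",f([(62,104),(163,104),(166,173),(62,173)]),.072); print(H.round(4),H.mean(0))
c=np.array([.573,.172,.038])
move_ptp(c+[0,0,.10],q(92.2)); command_gripper(.088); st("above")
line_to(c+[0,0,.045],.15); line_to(c,.06); st("down")
command_gripper(0.0); st("grip")
line_to(c+[0,0,.03],.05); st("up30"); line_to(c+[0,0,.14],.15); st("up")
I,D=capture("scene"); save("lift.png",I[70:260,190:400],3)
```

```text
cap travel [[0.4936 0.1637 0.108 ]
 [0.4431 0.162  0.108 ]] 0.05048825179608225
[[0.5921 0.2002 0.072 ]
 [0.5939 0.1453 0.072 ]
 [0.5557 0.1417 0.072 ]
 [0.5539 0.1979 0.072 ]] [0.57387569 0.17126902 0.072     ]
above 9.18 [0.5731 0.1715 0.1388] F [-0.1 -1.   0.1] w 0.0879
down 10.59 [0.5732 0.1721 0.0384] F [ 0.1  0.4 -0. ] w 0.088
grip 11.2 [0.5731 0.1721 0.0381] F [-0.1  0.6  0.8] w 0.0555
up30 11.95 [0.573  0.172  0.0679] F [-0.  -0.6  0.5] w 0.0557
up 12.83 [0.5726 0.1719 0.1766] F [-1.   0.7 -1.1] w 0.0554
```

View pics/lift.png

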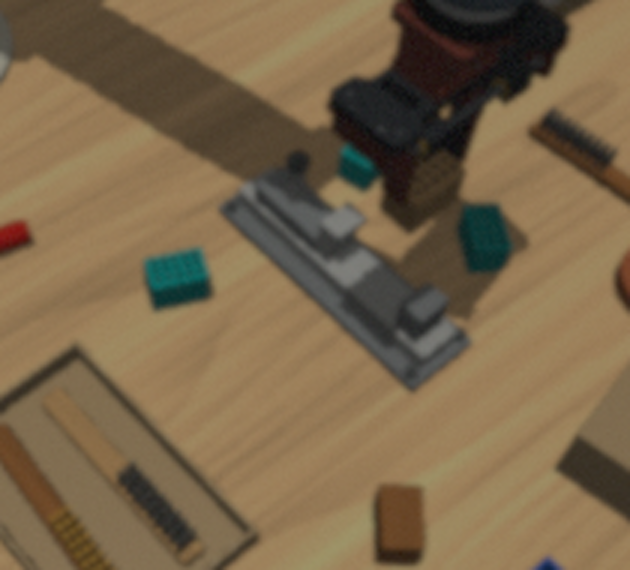

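The head hangs level in the gripper at (425,200) in the crop, and the vise is empty with its jaw open. Next, the tray.

Run:
```python
from h import *
c=np.array([.527,-.339,.0])
move_ptp(c+[0,0,.15],q(91.6)); st("above")
line_to(c+[0,0,.05],.12); line_to(c+[0,0,.014],.04); st("near")
z=.014
while z>.007:
    z-=.001; line_to(c+[0,0,z],.02); F=read_state()["ft_force"]
    if F[2]>2.5: break
st("contact")
command_gripper(.075); st("open"); line_to(c+[0,0,.06],.06); line_to(c+[0,0,.16],.15)
move_ptp([.36,.05,.3],q(60)); st("clear")
o=[]
for n in("top","scene"):
    I,D=capture(n); o.append(I)
    if n=="top":
        P=cloud(n,D); print("head top z near",np.nanmedian(P[:,:,2][(abs(P[:,:,0]-.527)<.01)&(abs(P[:,:,1]+.339)<.015)]))
a=cv2.resize(o[0],(512,384)); b=cv2.resize(o[1][190:360,80:290],None,fx=2.2,fy=2.2,interpolation=cv2.INTER_CUBIC)
t=cv2.resize(o[0][130:230,250:400],None,fx=2.2,fy=2.2,interpolation=cv2.INTER_CUBIC)
c=np.zeros((600,800,3),np.uint8); c[:220,:330]=t; c[:374,335:797]=b
v=cv2.resize(o[1][100:210,240:370],None,fx=2,fy=2); c[226:446,:260]=v; save("final.png",c)
```

```text
above 14.75 [ 0.5276 -0.338   0.1502] F [-0.1 -0.9 -1.6] w 0.0559
near 16.78 [ 0.5272 -0.3392  0.0144] F [ 0.5  0.1 -0.4] w 0.0552
contact 18.03 [ 0.5272 -0.3391  0.0101] F [-1.9  1.3  6.3] w 0.0559
open 18.56 [ 0.5269 -0.3389  0.0088] F [-0.   1.   0.9] w 0.075
clear 22.01 [0.3603 0.0497 0.2994] F [-0.3 -0.1 -0.1] w 0.0752
head top z near 0.04335304049551825
```

View pics/final.png

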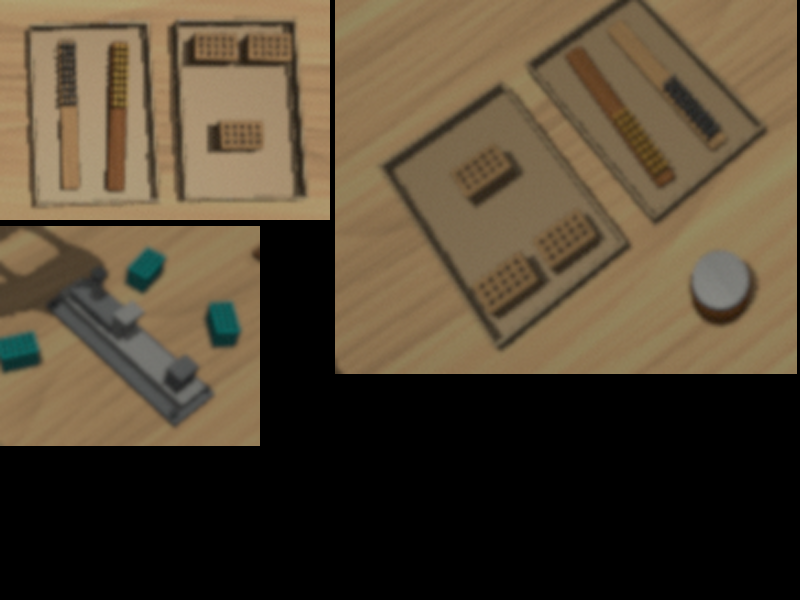

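The head stands flat with its holes up on the free half of the correct tray, at (240,136) in the top crop. The jaw is still open, and the look-alikes haven't moved.

```bash
python3 -c "
from h import *
st('end'); print(sign_off())"
```

```text
end 22.11 [0.3603 0.0496 0.2994] F [ 0.3  0.2 -0.5] w 0.0747
the job is handed in; nothing more can be done
None
```

The job is done and handed in at 22.1 s on the robot's clock, with the robot clear of everything. I gripped the vise's post, pulled the jaw fully open and released it. Then I lifted the brush head out by its free ends and set it down on the free half of the tray with the drilled heads.

- **Jaw:** the camera shows about 50 mm of travel. About 9 N was still pulling at the end, more than the 4 N friction, so the jaw was at its stop. It was still open in the last picture.
- **Brush head:** it stands upright with its holes up, and its top measured 43 mm above the table where 44 mm was expected. It touched down at about 6 N.
- **Disagreements:** the two cameras differed by 5 to 10 mm on the post and tray positions. The grip on the post was also about 2 mm off to one side, with up to 10 N of side force. The post read 22 mm wide instead of 18 mm, so the pads may have partly caught the cap. Neither stopped the jaw opening fully.

No check failed, and the look-alikes in view had not moved.

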